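# Index the rotary table and clamp it

## Robot

A 6-joint arm with a two-finger parallel gripper is mounted at the origin on the work surface; the furniture and walls round the work are solid. World frame = base frame: x ahead of the robot, y to its left, z up, the work surface at z = 0. Lengths are in m, angles in rad, forces in N, time in s.
With the tool pointing down it reaches from about 0.25 to 0.725 m from the base axis. Payload 4 kg.
Tool frame: the origin (TCP) lies between the finger pads; the fingertips stand 11 mm ahead of it and the grasp point (between the pads) lies 8 mm behind it (bot.tip_extent is the distance from the TCP to the fingertips, in m); z points along the fingers, y is the line along which they close (so a half turn about z gives the same grasp; the last joint's range is limited). The gripper opens to 85 mm and grips with 20 to 120 N. Pads are 22 mm wide; open, the fingers measure 114 mm over their backs; the gripper's body (76 mm by 85 mm) begins 54 mm behind the grasp point. The pads swing forward as they close: fully open they stand 13 mm farther back than shut.
Start: joints at [1.208, 0.241, 0.005, 1.335, 0, 1.571], TCP at [0.177, 0.467, 0.218] pointing down, gripper open.
Joint ranges: [-2.72, 2.72], [-1.05, 1.87], [-1.09, 1.28], [-1.99, 2.15], [-1.42, 1.44], [-3.14, 3.14]. Speed limits (rad/s): [2.79, 2.79, 3.14, 3.14, 3.14, 3.14].

## Interface

Orientations are given as a unit quaternion [x, y, z, w].
In Python, from workcell import bot gives the robot as it stands. The module is installed in compiled form; this text tells all that it offers.
- The arm moves only by the tool drive_tool, never from a script. Its argument "rows" is a list of rows, each an object of numbers: "dx", "dy", "dz": the shift along the tool's x, y, z in units of 50 mm (1.0 is 50 mm); "wx", "wy", "wz": the turn, a rotation vector about the tool's x, y, z in units of 5 degrees (1.0 is 5 degrees); "hand": the finger opening in mm, from 0 to 85.4. A call has 1 to 20 rows; each row is the pose to reach, as a shift and turn from the pose commanded when the call began, along the tool's axes at that moment; what a row does not reach only later rows make up. A row lasts 1/10 s, in which the tool goes at most 50 mm and 8.59 degrees, less where a joint would pass 70% of its speed; a pose out of reach is approached as far as the arm can. A call with a gripper value outside its range is refused whole. The fingers move at their own pace and stop on an object; the grip force is fixed at half the most. Time passes only in rows, so rows that repeat a pose let the fingers close. It gives the time, the measured TCP pose, the force, the opening and the grip force at its end, in the units of the state.
- bot.get_obs(): the state, without advancing time (a new reading comes with each control period).
- bot.camera(name): name is "side" or "top" or "wrist"; returns the picture (400x640x3 uint8, red, green, blue); there is no depth.
- bot.get_calibration(name): a dict with "vfov" (degrees; the focal length in pixels is half the picture's height over the tangent of half this angle, whatever the lens; pixels are square), "cx", "cy" (the principal point, pixels), "origin" and "rotation" of the camera in the world; the wrist camera has in their place "mount" (4x4, takes a point from camera to tool coordinates, whose origin is the TCP and whose axes are the flange's). Camera axes: x right, y up, looking along -z (the intrinsics and any distortion apply to the point x, -y, -z); pixel columns grow to the right and rows downward; lengths in m; the calibration is good to about 2 mm. A picture is of the moment at which its call begins: read the wrist's pose just before it. get_calibration takes no time and is no camera call.
- bot.job_done(): hands the job in; it is judged then, once.
Trained networks look in the newest picture that a camera, given by its name, has taken for a name from the list of things; names that differ only in an ending like _2 or _b are one class to them, and where a whole thing is asked for, a point or a joint stands for the part that bears it (a point fixed in the world has none). Each returns a list of dicts, best first, with "score" (0 to 1); they miss things now and then, are a little off and sometimes report something else, mostly with a low value. They report only what shows in the picture. A call takes as long as a camera call. They do not tell look-alikes from the thing itself.
- bot.look_for(camera, thing): "extent" ([centre column, centre row, width, height] in pixels, round what is visible of it).
- bot.outline_of(camera, thing): "region" (400x640 bool, what is visible of it) and "extent" ([centre column, centre row, width, height] in pixels, round what is visible of it).
The state is a dict: "clock": time; "joint_pos": joint angles; "joint_vel": joint speeds; "tau": joint torques, N m; "eef_pos": TCP position; "tool_rot": TCP orientation; "ft_force": force on the tool from outside, world axes, zero at the start; "ft_torque": the same for the moment, N m; "grip_width": finger opening in m; "grasp_force": force on a finger pad.
Only numpy, scipy, OpenCV 4.12 (cv2) and the standard library are available. Lean on these libraries where they do the work, as an engineer would, in place of code of your own. Each camera call takes 0.05 s, during which the arm holds its last target. There are 200 camera calls.

## Task

A part on the small rotary table is to be worked on: by pushing the table's spokes with a finger, turn the table until the piston stands squarely in line with the arrow on the foot, on the arrow's side of the table. Then push the clamp lever round against its stop pin, so that the table stays as set. Only push the spokes and the lever: do not touch or lift the parts that stand on the table, and leave the other things on the bench where they are.

Things in the scene. Friction and masses are not known exactly. Their poses are not given: they have to be found in the camera images.
- table_foot: fixed grey foot of the rotary table, round, 160 mm across, 18 mm high; origin on the table's vertical turning axis at the bench surface. From the axis its own -x runs through a flat steel arrow that points at the axis. A clamp ear 14 mm high reaches to 210 mm from the axis, 245 degrees counter-clockwise from the foot's +x. A fingertip 35 mm above the bench clears foot, arrow and ear
- arrow_tip (a point): tip of the steel arrow (45 mm long, on a grey tongue), 90 mm from the turning axis on the foot's -x side, 20 mm above the bench; axes as the foot's, so its +x points to the turning axis. The piston is in line when its y in this frame is 0 and it lies between the tip and the turning axis
- turntable (a joint): rotation of the plate with its five spokes in the foot, rad, positive counter-clockwise from above; turns more than a whole turn either way and stays where it is left (friction 0.2 N m: about 2 N on a spoke). At value 0 one spoke points along the foot's +x; spoke k points k x 72 degrees plus the value counter-clockwise from the foot's +x
- plate_centre (a point): centre of the turning plate's top, 56 mm above the bench, on the turning axis. Steel plate 170 mm across, 16 mm thick. Five level spokes, evenly spaced: round steel bars 12 mm thick, centre line 48 mm above the bench, bare from 85 to 126 mm from the axis, ending in black balls 20 mm across centred 136 mm from the axis
- lever_pivot (a point): turning axis of the clamp lever, 180 mm from the table's axis towards 245 degrees counter-clockwise from the foot's +x, 48 mm above the bench (the lever's centre line); axes as the foot's. Post 32 mm and hub 30 mm across. Stop pin: upright, steel, 8 mm thick, top 55 mm above the bench, 36 mm from the pivot
- clamp_lever (a joint): clamp lever, level round bar 12 mm thick, centre line 48 mm above the bench, 22 mm black ball 74 mm from the pivot. At 0 it points straight away from the table's axis; the value grows, rad, as it swings clockwise seen from above; at 1.5 it is stopped by the pin on its side nearer the table and is clamped. Stays where it is left; about 1.4 N pushes it
- piston: pale metal engine piston standing upright on the turning plate, about 62 mm across and 60 mm high (its top is 116 mm above the bench); origin at the centre of its underside, about 48 mm from the table's axis; loose, rides on the plate by friction
- ball_bearing: ball bearing 52 mm across, 15 mm high, lying flat on the plate, loose; origin at the centre of its underside
- spark_plug: spark plug 65 mm long, 20 mm thick, lying on the plate, loose; origin at its middle on the underside
- mug: green and white mug, 86 mm across, 88 mm high, on the bench to the left; origin at the centre of its underside; not to be disturbed
- screwdriver: screwdriver with orange handle, 210 mm long, 29 mm high, lying near the robot; origin at its middle on the bench; not to be disturbed
There are look-alikes about, which are no part of the job. Of the things like the ball_bearing, leave any that is red; of the rest the larger one is meant.

How it is judged:
By the outcome, as a careful person would: the job done as asked, in the order asked, and still so for the second after the job is handed in, with the robot touching nothing.
It also fails if it takes over 72 s, if anything falls off the work surface, if the arm or the gripper's body presses on something with over 40 N, if the wrist force passes 120 N, or if a joint passes its speed limit or range.

## Working session

There is one attempt and no reset: what is moved stays moved. The work goes in short steps, Python scripts to look and compute and a tool call to move; the robot and the scene stay as the last step left them, time stands still between calls to the robot, and variables do not carry over. Pictures are saved under pics/ and viewed, at most 10 in all, crops included, and the job is handed in when it is done.

Besides the shell and the picture viewer there is one more tool, called as a command line: name --argument value ..., lists and objects as JSON in quotes. drive_tool: Moves the arm, as the interface text tells. Its arguments: {"type":"object","properties":{"rows":{"type":"array","items":{"type":"object","properties":{"dx":{"type":"number"},"dy":{"type":"number"},"dz":{"type":"number"},"wx":{"type":"number"},"wy":{"type":"number"},"wz":{"type":"number"},"hand":{"type":"number"}}}}},"required":["rows"]}

```bash
mkdir -p pics
cat > h.py <<'E'
from workcell import bot
import numpy as np, cv2
from scipy.spatial.transform import Rotation as R
def cam(name):
    c=bot.get_calibration(name)
    if 'mount' in c:
        o=bot.get_obs(); T=np.eye(4); T[:3,:3]=R.from_quat(o['tool_rot']).as_matrix(); T[:3,3]=o['eef_pos']
        T=T@np.array(c['mount']); return c,T[:3,3],T[:3,:3]
    Ro=np.array(c['rotation']); 
    if Ro.shape!=(3,3): Ro=R.from_quat(Ro).as_matrix()
    return c,np.array(c['origin']),Ro
def f(c): return 200/np.tan(np.radians(c['vfov'])/2)
def dist(c):
    return np.array(c.get('distortion',c.get('dist',np.zeros(5))),float)
def K(c): return np.array([[f(c),0,c['cx']],[0,f(c),c['cy']],[0,0,1]])
def ray(C,uv,z):
    c,o,Ro=C; p=cv2.undistortPoints(np.array([[uv]],float),K(c),dist(c))[0,0]
    d=Ro@np.array([p[0],-p[1],-1]); return o+d*(z-o[2])/d[2]
def proj(C,P):
    c,o,Ro=C; q=(np.atleast_2d(P)-o)@Ro; q=q*[1,-1,-1]
    return cv2.projectPoints(q,np.zeros(3),np.zeros(3),K(c),dist(c))[0][:,0]
E
python3 - <<'E'
from h import *
for n in ['top','side','wrist']:
    im=bot.camera(n); cv2.imwrite(f'pics/{n}0.png',im[:,:,::-1]); print(n,bot.get_calibration(n))
    for t in ['table_foot','turntable','clamp_lever','piston','ball_bearing','spark_plug','mug','screwdriver']:
        print(t,[(round(d['score'],2),np.round(d['extent']).tolist()) for d in bot.look_for(n,t)][:4])
print(bot.get_obs())
E
```

```text
top {'vfov': 49.94865004635207, 'cx': 321.6271256705632, 'cy': 195.3107779177113, 'origin': array([ 0.3500647 , -0.0185124 ,  1.14037648]), 'rotation': array([ 0.05791637, -0.04426545, -0.6987605 ,  0.71163194])}
table_foot [(0.8, [348.0, 182.0, 155.0, 106.0]), (0.2, [318.0, 158.0, 25.0, 8.0])]
turntable [(0.63, [324.0, 182.0, 109.0, 107.0])]
clamp_lever [(0.73, [408.0, 196.0, 42.0, 20.0])]
piston [(0.71, [342.0, 178.0, 25.0, 31.0])]
ball_bearing [(0.66, [444.0, 212.0, 18.0, 20.0]), (0.54, [348.0, 180.0, 154.0, 105.0]), (0.51, [257.0, 150.0, 26.0, 18.0]), (0.5, [314.0, 185.0, 20.0, 19.0])]
spark_plug [(0.55, [319.0, 157.0, 26.0, 5.0])]
mug [(0.77, [210.0, 188.0, 46.0, 39.0]), (0.68, [356.0, 259.0, 79.0, 14.0])]
screwdriver [(0.89, [356.0, 258.0, 85.0, 14.0]), (0.22, [324.0, 182.0, 105.0, 103.0])]
side {'vfov': 56.422614227658, 'cx': 312.76279150771353, 'cy': 198.77681242128133, 'origin': array([0.17113981, 0.81269177, 0.44501178]), 'rotation': array([-0.093885  ,  0.54162328,  0.81996912, -0.15962604])}
table_foot [(0.63, [285.0, 204.0, 112.0, 57.0])]
turntable [(0.56, [281.0, 205.0,
[... 899 characters left out ...]
iver []
{'clock': 1.35, 'joint_pos': array([1.20799785e+00, 2.40581574e-01, 5.00870322e-03, 1.33520673e+00,
       1.66411322e-05, 1.57083184e+00]), 'joint_vel': array([-0.00119466,  0.00113088, -0.00028207, -0.00029452,  0.00128389,
       -0.00018069]), 'tau': array([-8.72855107e-04, -3.72208643e+01,  2.52691001e+01,  1.03154151e-03,
       -5.62749267e-05, -7.16367168e-06]), 'eef_pos': array([0.17744153, 0.46745683, 0.21811901]), 'tool_rot': array([ 1.80423493e-01,  9.83589021e-01,  9.72509045e-06, -6.67578441e-06]), 'ft_force': array([ 0.29664292, -0.08154774,  0.77063771]), 'ft_torque': array([-0.01076539,  0.00162994,  0.00938463]), 'grasp_force': 0.0, 'grip_width': 0.0853729957695207}
```

View pics/top0.png

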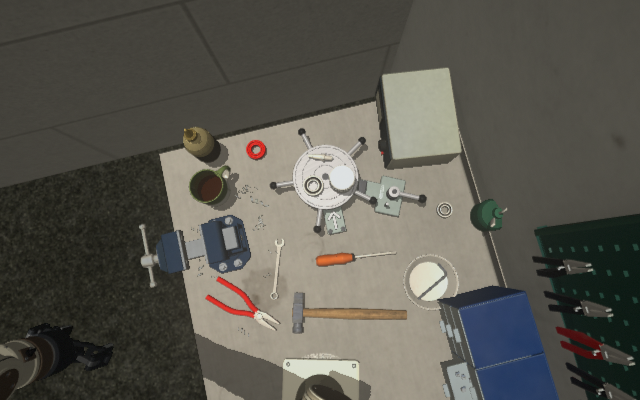

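View pics/side0.png

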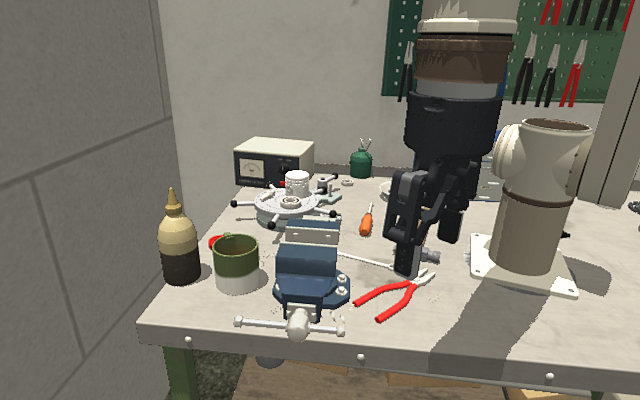

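Run:
```python
from h import *
im=cv2.imread('pics/top0.png')[115:245,240:460]
cv2.imwrite('pics/c1.png',cv2.resize(im,None,fx=3.6,fy=3.6,interpolation=cv2.INTER_CUBIC))
C=cam('top')
for n,uv,z in [('centre',(325,177),.056),('tip~',(334,212),.02),('mug',(208,187),.05),('post',(394,192),.055),('leverball',(423,199),.048),('piston',(342,178),.1),('sd1',(318,261),.015),('sd2',(396,253),.01),('box',(381,165),.0),('boxtop',(385,167),.1)]: print(n,ray(C,uv,z).round(3))
```

```text
centre [ 0.555 -0.004  0.056]
tip~ [ 0.469 -0.029  0.02 ]
mug [0.525 0.298 0.05 ]
post [ 0.52  -0.18   0.055]
leverball [ 0.504 -0.255  0.048]
piston [ 0.545 -0.046  0.1  ]
sd1 [0.342 0.011 0.015]
sd2 [ 0.366 -0.191  0.01 ]
box [ 0.602 -0.154  0.   ]
boxtop [ 0.575 -0.152  0.1  ]
```

View pics/c1.png

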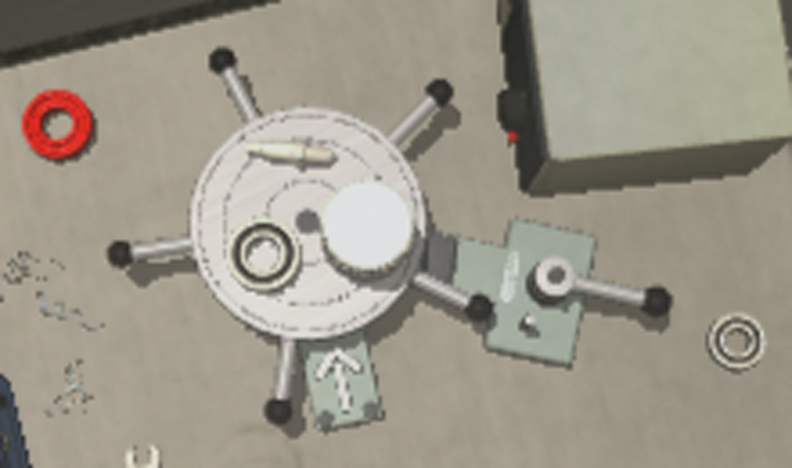

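drive_tool --rows '[{"dz": -1.6,"hand": 0},{"dx": -1.6,"dy": -1,"dz": -1.6,"hand": 0},{"dx": -2.4,"dy": -1.4,"dz": -1.6,"hand": 0},{"dx": -3.2,"dy": -1.9,"dz": -1.6,"hand": 0},{"dx": -4,"dy": -2.4,"dz": -1.6,"hand": 0},{"dx": -4.8,"dy": -2.9,"dz": -1.6,"hand": 0},{"dx": -5.6,"dy": -3.4,"dz": -1.6,"hand": 0},{"dx": -6.4,"dy": -3.9,"dz": -1.6,"hand": 0},{"dx": -7.2,"dy": -4.3,"dz": -1.6,"hand": 0},{"dx": -8,"dy": -4.8,"dz": -1.6,"hand": 0},{"dx": -8.8,"dy": -5.3,"dz": -1.6,"hand": 0},{"dx": -9.6,"dy": -5.8,"dz": -1.6,"hand": 0},{"dx": -10.4,"dy": -6.3,"dz": -1.6,"hand": 0},{"dx": -11.2,"dy": -6.8,"dz": -1.6,"hand": 0},{"dx": -11.2,"dy": -6.8,"dz": -1.6,"hand": 0},{"dx": -11.2,"dy": -6.8,"dz": -1.6,"hand": 0},{"dx": -11.2,"dy": -6.8,"dz": -1.6,"hand": 0}]'

```text
invalid input at $.rows[0]: expected keys dx, dy, dz, wx, wy, wz, hand
```

Run:
```python
from h import *
C=cam('wrist'); im=bot.camera('wrist'); cv2.imwrite('pics/w1.png',im[:,:,::-1])
np.save('C1.npy',np.array([C],dtype=object),allow_pickle=True)
for t in ['piston','ball_bearing','clamp_lever','lever_pivot','table_foot','turntable']:
    print(t,[(round(d['score'],2),np.round(d['extent'],1).tolist()) for d in bot.look_for('wrist',t)][:3])
```

```text
piston []
ball_bearing []
clamp_lever []
lever_pivot []
table_foot []
turntable []
```

View pics/w1.png

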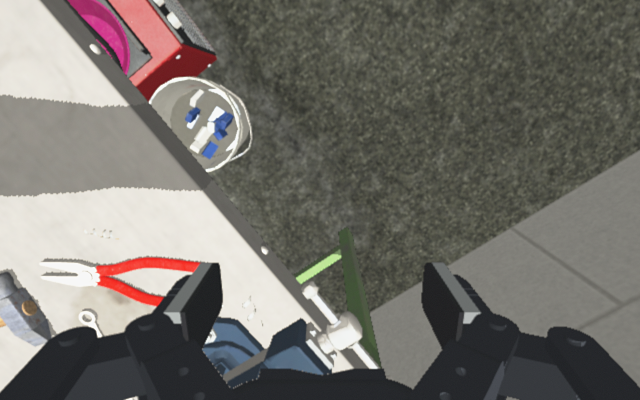

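drive_tool --rows '[{"dx": -0.4,"dy": -0.2,"dz": -0.8,"wx": 0,"wy": 0,"wz": 0,"hand": 0},{"dx": -1.2,"dy": -0.7,"dz": -1.6,"wx": 0,"wy": 0,"wz": 0,"hand": 0},{"dx": -2,"dy": -1.1,"dz": -1.6,"wx": 0,"wy": 0,"wz": 0,"hand": 0},{"dx": -2.8,"dy": -1.5,"dz": -1.6,"wx": 0,"wy": 0,"wz": 0,"hand": 0},{"dx": -3.6,"dy": -2,"dz": -1.6,"wx": 0,"wy": 0,"wz": 0,"hand": 0},{"dx": -4.4,"dy": -2.4,"dz": -1.6,"wx": 0,"wy": 0,"wz": 0,"hand": 0},{"dx": -5.2,"dy": -2.9,"dz": -1.6,"wx": 0,"wy": 0,"wz": 0,"hand": 0},{"dx": -6,"dy": -3.3,"dz": -1.6,"wx": 0,"wy": 0,"wz": 0,"hand": 0},{"dx": -6.8,"dy": -3.7,"dz": -1.6,"wx": 0,"wy": 0,"wz": 0,"hand": 0},{"dx": -7.6,"dy": -4.2,"dz": -1.6,"wx": 0,"wy": 0,"wz": 0,"hand": 0},{"dx": -8.4,"dy": -4.6,"dz": -1.6,"wx": 0,"wy": 0,"wz": 0,"hand": 0},{"dx": -9.2,"dy": -5.1,"dz": -1.6,"wx": 0,"wy": 0,"wz": 0,"hand": 0},{"dx": -10,"dy": -5.5,"dz": -1.6,"wx": 0,"wy": 0,"wz": 0,"hand": 0},{"dx": -10.7,"dy": -5.9,"dz": -1.6,"wx": 0,"wy": 0,"wz": 0,"hand": 0},{"dx": -11.1,"dy": -6.1,"dz": -1.6,"wx": 0,"wy": 0,"wz": 0,"hand": 0},{"dx": -11.1,"dy": -6.1,"dz": -1.6,"wx": 0,"wy": 0,"wz": 0,"hand": 0},{"dx": -11.1,"dy": -6.1,"dz": -1.6,"wx": 0,"wy": 0,"wz": 0,"hand": 0},{"dx": -11.1,"dy": -6.1,"dz": -1.6,"wx": 0,"wy": 0,"wz": 0,"hand": 0}]'

```text
clock: 3.5
eef_pos: [0.5875, -0.0139, 0.2983]
tool_rot: [0.18, 0.984, 0.0, -0.0]
ft_force: [-1.2, 1.0, 0.0]
grip_width: 0.0001
grasp_force: 0.0
```

Run:
```python
from h import *
import pickle
C=cam('wrist'); im=bot.camera('wrist'); cv2.imwrite('pics/w2.png',im[:,:,::-1])
pickle.dump(C,open('C2.pkl','wb')); print(C[1])
for t in ['piston','ball_bearing','clamp_lever','lever_pivot','table_foot','turntable']:
    print(t,[(round(d['score'],2),np.round(d['extent'],1).tolist()) for d in bot.look_for('wrist',t)][:3])
```

```text
[0.51798087 0.01275811 0.45508351]
piston [(0.59, [279.6, 139.9, 66.1, 64.4]), (0.31, [145.8, 163.8, 82.6, 31.4]), (0.29, [575.2, 37.2, 126.8, 72.8])]
ball_bearing [(0.84, [76.0, 164.2, 36.6, 33.5]), (0.67, [482.1, 137.0, 43.0, 45.4]), (0.58, [340.1, 103.7, 51.0, 48.6])]
clamp_lever [(0.76, [145.7, 160.7, 81.4, 29.8]), (0.48, [269.2, 121.0, 336.7, 242.1])]
lever_pivot [(0.95, [268.9, 120.8, 334.8, 241.5])]
table_foot [(0.95, [266.8, 121.2, 332.7, 242.3])]
turntable [(0.9, [315.9, 121.8, 238.1, 240.8])]
```

View pics/w2.png

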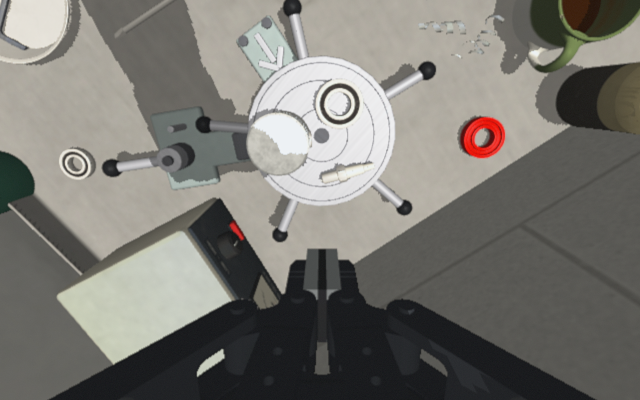

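```bash
cat > fit.py <<'E'
from h import *
from scipy.optimize import minimize,least_squares
def circ(c,r,z,n=48):
    a=np.linspace(0,2*np.pi,n,endpoint=False); return np.c_[c[0]+r*np.cos(a),c[1]+r*np.sin(a),np.full(n,z)]
def piston(C,region,p0,r=.031):
    m=region.astype(np.uint8)
    def cost(p):
        h=cv2.convexHull(np.vstack([proj(C,circ(p,r,.056)),proj(C,circ(p,r,.116))]).astype(np.float32))
        k=np.zeros((1600,2560),np.uint8); cv2.fillConvexPoly(k,np.round(h*4+1.5).astype(int),1)
        k=cv2.resize(k.astype(np.float32),(640,400),interpolation=cv2.INTER_AREA)
        return 1-np.minimum(k,m).sum()/np.maximum(k,m).sum()
    s=minimize(cost,p0,method='Nelder-Mead',options=dict(initial_simplex=np.array(p0)+[[0,0],[.01,0],[0,.01]],xatol=1e-4))
    return s.x,s.fun
def table(C,uv,k,p0):
    # balls uv, spoke numbers k ; -> x,y,phase
    def res(p):
        a=p[2]+np.array(k)*np.radians(72); P=np.c_[p[0]+.136*np.cos(a),p[1]+.136*np.sin(a),np.full(len(a),.048)]
        return (proj(C,P)-uv).ravel()
    s=least_squares(res,p0); return s.x,np.abs(s.fun).max()
E
python3 - <<'E'
from fit import *
import pickle
C=pickle.load(open('C2.pkl','rb'))
im=cv2.imread('pics/w2.png')
cv2.imwrite('pics/c2.png',cv2.resize(im[0:190,145:345],None,fx=4,fy=4,interpolation=cv2.INTER_CUBIC)[:600])
hsv=cv2.cvtColor(im,cv2.COLOR_BGR2GRAY)
uv=[]
for b in [(292,7),(428,70),(404,208),(280,236),(203,124)]:
    x0,y0=b[0]-13,max(b[1]-13,0); w=hsv[y0:b[1]+14,x0:b[0]+14]<45
    ys,xs=np.nonzero(w); uv.append((xs.mean()+x0,ys.mean()+y0)); print(b,np.round(uv[-1],1),w.sum())
uv=np.array(uv); P=np.array([ray(C,u,.048) for u in uv]); ang=np.degrees(np.arctan2(P[:,1]+.004,P[:,0]-.555)); print(P.round(3),ang.round(1))
k=np.round((ang-ang[0])/72)
print(table(C,uv,k,[.555,-.004,np.radians(ang[0])]), table(C,uv[1:],k[1:],[.555,-.004,np.radians(ang[0])]))
m=[d for d in bot.outline_of('wrist','piston')]; print([(d['score'],d['extent']) for d in m][:2])
print(piston(C,m[0]['region'],[.545,-.046]))
print('plate dot',ray(C,(322,135.5),.056),'hub',ray(C,(176,156),.06))
E
```

```text
(292, 7) [291.4   6.9] 179
(428, 70) [427.   69.5] 154
(404, 208) [404.4 207.7] 96
(280, 236) [279. 235.] 91
(203, 124) [202.9 124.2] 185
[[ 0.422  0.015  0.048]
 [ 0.533  0.132  0.048]
 [ 0.679  0.062  0.048]
 [ 0.657 -0.098  0.048]
 [ 0.498 -0.127  0.048]] [ 171.9   99.3   28.2  -42.7 -114.9]
(array([ 5.57446163e-01, -3.00291165e-03,  3.00826193e+00]), np.float64(1.2331561838130938)) (array([ 5.57645231e-01, -2.96800082e-03,  3.00786121e+00]), np.float64(1.3364861721778993))
[(0.88, [279.6, 139.9, 69.1, 64.3]), (0.17, [314.9, 121.5, 240.9, 241.9])]
(array([ 0.54464253, -0.0442158 ]), np.float64(0.030501067638397217))
plate dot [ 0.55825104 -0.0020119   0.056     ] hub [ 0.51988788 -0.16806478  0.06      ]
```

View pics/c2.png

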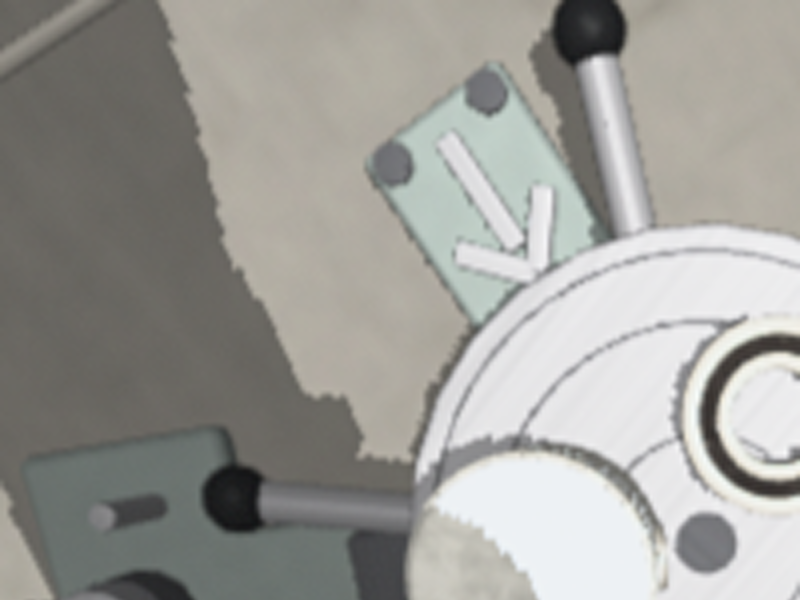

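Run:
```python
from fit import *
import pickle
C=pickle.load(open('C2.pkl','rb'))
c=np.array([.5577,-.0028])
for n,u,z in [('tail',(449,140),.02),('tip',(538,274),.02),('shaft end',(516,246),.02),('pin',(103,516),.055),('bolt1',(486,91),.019),('bolt2',(392,162),.019)]:
    p=ray(C,(145+u[0]/4,u[1]/4),z)[:2]; d=p-c; print(n,p.round(4),np.hypot(*d).round(4),np.degrees(np.arctan2(d[1],d[0])).round(2)%360)
for n,p in [('piston',(.5446,-.0442)),('hub',(.5199,-.168))]:
    d=np.array(p)-c; print(n,np.hypot(*d),np.degrees(np.arctan2(d[1],d[0]))%360)
for z in (.048,.055,.06): print(ray(C,(176,156),z))
print('lever ball',ray(C,(111,168),.048))
```

```text
tail [ 0.4283 -0.0326] 0.1328 192.99
tip [ 0.4707 -0.0227] 0.0892 192.87
shaft end [ 0.4613 -0.0257] 0.0991 193.39
pin [ 0.4901 -0.1613] 0.1723 246.91
bolt1 [ 0.4202 -0.0177] 0.1383 186.17
bolt2 [ 0.4276 -0.0506] 0.1386 200.17
piston 0.04342315050753458 252.4413203380578
hub 0.1694694072686867 257.1118148742343
[ 0.5199458  -0.17355697  0.048     ]
[ 0.51991201 -0.17035319  0.055     ]
[ 0.51988788 -0.16806478  0.06      ]
lever ball [ 0.50514246 -0.25356946  0.048     ]
```

drive_tool --rows '[{"dx": 0.5,"dy": -0.3,"dz": 0.3,"wx": 0,"wy": 0,"wz": -0.6,"hand": 0},{"dx": 1.2,"dy": -0.7,"dz": 1.0,"wx": 0,"wy": 0,"wz": -1.6,"hand": 0},{"dx": 1.9,"dy": -1.1,"dz": 1.7,"wx": 0,"wy": 0,"wz": -2.6,"hand": 0},{"dx": 2.54,"dy": -1.37,"dz": 2.4,"wx": 0,"wy": 0,"wz": -2.6,"hand": 0},{"dx": 2.54,"dy": -1.37,"dz": 3.1,"wx": 0,"wy": 0,"wz": -2.6,"hand": 0},{"dx": 2.54,"dy": -1.37,"dz": 3.6,"wx": 0,"wy": 0,"wz": -2.6,"hand": 0},{"dx": 2.54,"dy": -1.37,"dz": 4.1,"wx": 0,"wy": 0,"wz": -2.6,"hand": 0},{"dx": 2.54,"dy": -1.37,"dz": 4.6,"wx": 0,"wy": 0,"wz": -2.6,"hand": 0},{"dx": 2.54,"dy": -1.37,"dz": 5.0,"wx": 0,"wy": 0,"wz": -2.6,"hand": 0},{"dx": 2.54,"dy": -1.37,"dz": 5.0,"wx": 0,"wy": 0,"wz": -2.6,"hand": 0},{"dx": 2.54,"dy": -1.37,"dz": 5.0,"wx": 0,"wy": 0,"wz": -2.6,"hand": 0}]'

```text
clock: 5.0
eef_pos: [0.445, -0.0336, 0.0484]
tool_rot: [0.068, 0.998, 0.0, -0.0]
ft_force: [-0.4, 0.4, 1.1]
grip_width: -0.0002
grasp_force: 0.0
```

Run:
```python
from h import *
print(bot.tip_extent)
o=bot.get_obs(); Rm=R.from_quat(o['tool_rot']).as_matrix(); p=o['eef_pos']; print(p)
c=np.array([.5577,-.0028]); s0=172.35
# rows: start with spoke contact offset .0205, rotate 0..-54 deg; start offset .045
def pose(a,off):
    u=np.array([np.cos(a),np.sin(a)]); t=np.array([-u[1],u[0]]); return c+.108*u+off*t
for dth in np.linspace(0,54,10).tolist()+[58,59.4]:
    a=np.radians(s0-dth); q=np.r_[pose(a,.0205),p[2]]; d=Rm.T@(q-p)/.05; print(round(dth,1),d.round(2),'wz',round(dth/5,2))
```

```text
0.011
[ 0.44503798 -0.03356904  0.04841099]
0.0 [0.01 0.5  0.  ] wz 0.0
6.0 [0.04 0.73 0.  ] wz 1.2
12.0 [0.05 0.96 0.  ] wz 2.4
18.0 [0.03 1.19 0.  ] wz 3.6
24.0 [-0.01  1.41  0.  ] wz 4.8
30.0 [-0.07  1.63 -0.  ] wz 6.0
36.0 [-0.16  1.85 -0.  ] wz 7.2
42.0 [-0.27  2.05 -0.  ] wz 8.4
48.0 [-0.4   2.24 -0.  ] wz 9.6
54.0 [-0.54  2.42 -0.  ] wz 10.8
58 [-0.65  2.53 -0.  ] wz 11.6
59.4 [-0.69  2.56 -0.  ] wz 11.88
```

drive_tool --rows '[{"dx": 0,"dy": 0.2,"dz": 0,"wx": 0,"wy": 0,"wz": 0,"hand": 0},{"dx": 0,"dy": 0.35,"dz": 0,"wx": 0,"wy": 0,"wz": 0,"hand": 0},{"dx": 0.01,"dy": 0.48,"dz": 0,"wx": 0,"wy": 0,"wz": 0,"hand": 0},{"dx": 0.02,"dy": 0.58,"dz": 0,"wx": 0,"wy": 0,"wz": 0.4,"hand": 0},{"dx": 0.04,"dy": 0.69,"dz": 0,"wx": 0,"wy": 0,"wz": 1.0,"hand": 0},{"dx": 0.05,"dy": 0.81,"dz": 0,"wx": 0,"wy": 0,"wz": 1.6,"hand": 0},{"dx": 0.05,"dy": 0.92,"dz": 0,"wx": 0,"wy": 0,"wz": 2.2,"hand": 0},{"dx": 0.05,"dy": 1.04,"dz": 0,"wx": 0,"wy": 0,"wz": 2.8,"hand": 0},{"dx": 0.04,"dy": 1.15,"dz": 0,"wx": 0,"wy": 0,"wz": 3.4,"hand": 0},{"dx": 0.02,"dy": 1.26,"dz": 0,"wx": 0,"wy": 0,"wz": 4.0,"hand": 0},{"dx": 0.0,"dy": 1.37,"dz": 0,"wx": 0,"wy": 0,"wz": 4.6,"hand": 0},{"dx": -0.03,"dy": 1.48,"dz": 0,"wx": 0,"wy": 0,"wz": 5.2,"hand": 0},{"dx": -0.06,"dy": 1.59,"dz": 0,"wx": 0,"wy": 0,"wz": 5.8,"hand": 0},{"dx": -0.1,"dy": 1.7,"dz": 0,"wx": 0,"wy": 0,"wz": 6.4,"hand": 0},{"dx": -0.14,"dy": 1.81,"dz": 0,"wx": 0,"wy": 0,"wz": 7.0,"hand": 0},{"dx": -0.19,"dy": 1.92,"dz": 0,"wx": 0,"wy": 0,"wz": 7.6,"hand": 0},{"dx": -0.25,"dy": 2.01,"dz": 0,"wx": 0,"wy": 0,"wz": 8.2,"hand": 0},{"dx": -0.31,"dy": 2.11,"dz": 0,"wx": 0,"wy": 0,"wz": 8.8,"hand": 0},{"dx": -0.36,"dy": 2.19,"dz": 0,"wx": 0,"wy": 0,"wz": 9.2,"hand": 0},{"dx": -0.36,"dy": 2.19,"dz": 0,"wx": 0,"wy": 0,"wz": 9.2,"hand": 0}]'

```text
clock: 7.0
eef_pos: [0.4784, 0.0734, 0.0486]
tool_rot: [0.452, 0.892, 0.0, 0.001]
ft_force: [0.2, -0.2, -0.1]
grip_width: 0.0001
grasp_force: 0.0
```

Run:
```python
from fit import *
C=cam('top'); im=bot.camera('top'); a=im[100:250,240:460,::-1]
b=bot.outline_of('top','piston'); print([(d['score'],d['extent']) for d in b][:2])
if b: print(piston(C,b[0]['region'],[.515,-.015]))
C=cam('wrist'); w=bot.camera('wrist')[:,:,::-1]
b=bot.outline_of('wrist','piston'); print([(d['score'],d['extent']) for d in b][:2])
if b: print(piston(C,b[0]['region'],[.515,-.015]))
w=w.copy(); 
cv2.imwrite('pics/p1.png',np.vstack([cv2.resize(a,(440,300)),cv2.resize(w,(440,275))]))
print(bot.get_obs()['eef_pos'],bot.get_obs()['ft_force'])
```

```text
[(0.65, [343.2, 178.2, 22.4, 31.0])]
(array([ 0.54537558, -0.04511848]), np.float64(0.04391825199127197))
[]
[0.47751204 0.07250825 0.04823113] [ 0.55944631  0.43627634 -0.6917391 ]
```

View pics/p1.png

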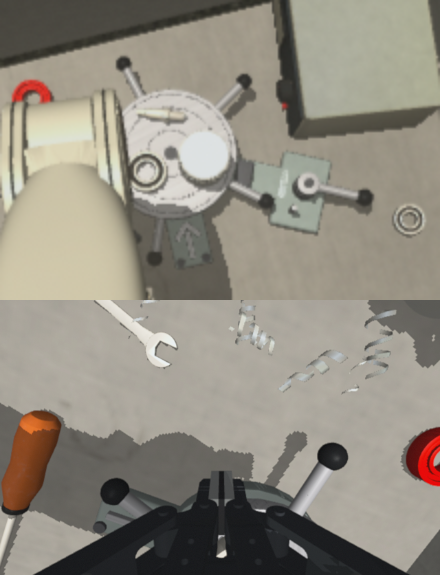

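Run:
```python
from fit import *
C=cam('wrist'); w=bot.camera('wrist')[:,:,::-1]
for u in [(484,225),(167,276)]: print(ray(C,u,.048))
o=bot.get_obs(); Rm=R.from_quat(o['tool_rot']).as_matrix()
for x in (.011,0,-.011):
  for z in (.011,0,-.01): print(x,z,proj(C,o['eef_pos']+Rm@[x,0,z]).round())
cv2.imwrite('pics/p2.png',cv2.resize(w[180:330,140:400],None,fx=3,fy=3,interpolation=cv2.INTER_CUBIC))
```

```text
[0.53330098 0.13158081 0.048     ]
[0.42181821 0.01525562 0.048     ]
0.011 0.011 [[320. 224.]]
0.011 0 [[320. 232.]]
0.011 -0.01 [[320. 240.]]
0 0.011 [[321. 244.]]
0 0 [[320. 253.]]
0 -0.01 [[320. 262.]]
-0.011 0.011 [[321. 262.]]
-0.011 0 [[320. 272.]]
-0.011 -0.01 [[320. 282.]]
```

View pics/p2.png

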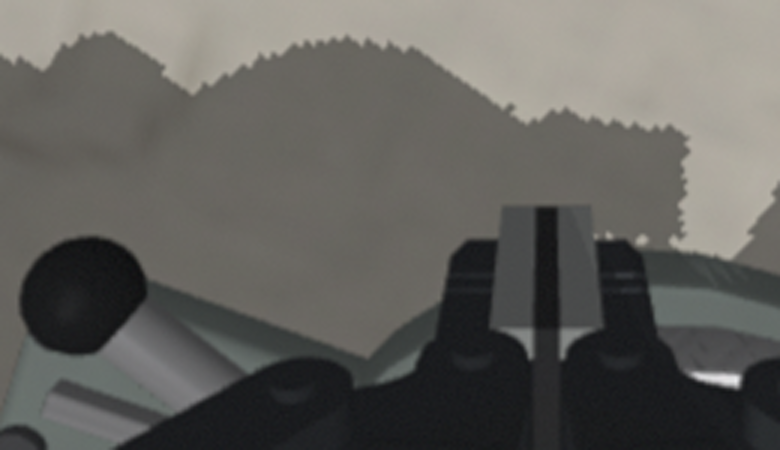

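```bash
cat > arc.py <<'E'
from h import *
import sys
def arc(angs,off=.0205,z=.038,r=.108):
    o=bot.get_obs(); Rm=R.from_quat(o['tool_rot']).as_matrix(); p=o['eef_pos']; c=np.array([.5577,-.0028])
    tx=np.degrees(np.arctan2(Rm[1,0],Rm[0,0]))%360; print('tcp',p.round(4),'toolx',tx.round(2),'F',o['ft_force'].round(1),'clock',o['clock'])
    for A in angs:
        a=np.radians(A); u=np.array([np.cos(a),np.sin(a)]); t=np.array([-u[1],u[0]])
        d=Rm.T@(np.r_[c+r*u+off*t,z]-p)/.05; print(A,d.round(2),'wz',round((tx-A)/5,2))
if __name__=='__main__': arc([float(x) for x in sys.argv[1].split(',')],*[float(x) for x in sys.argv[2:]])
E
python3 arc.py 126,120,114,108,104,100,96,92,88,84,80
python3 - <<'E'
from h import *; import pickle
C=pickle.load(open('C2.pkl','rb'))
for u in [(430,240),(560,140),(360,290)]: print(ray(C,u,0))
E
```

```text
tcp [0.4775 0.0724 0.0482] toolx 126.24 F [ 0.4 -0.4  0.2] clock 7.25
126.0 [-0.   0.   0.2] wz 0.05
120.0 [0.03 0.23 0.2 ] wz 1.25
114.0 [0.04 0.46 0.2 ] wz 2.45
108.0 [0.02 0.69 0.2 ] wz 3.65
104.0 [-0.01  0.84  0.2 ] wz 4.45
100.0 [-0.04  0.99  0.2 ] wz 5.25
96.0 [-0.09  1.14  0.2 ] wz 6.05
92.0 [-0.15  1.28  0.2 ] wz 6.85
88.0 [-0.21  1.42  0.2 ] wz 7.65
84.0 [-0.29  1.55  0.2 ] wz 8.45
80.0 [-0.37  1.68  0.2 ] wz 9.25
[0.75752103 0.08849134 0.        ]
[0.68028133 0.28646292 0.        ]
[ 0.7990947  -0.03195449  0.        ]
```

drive_tool --rows '[{"dx": 0,"dy": 0,"dz": 0.1,"wx": 0,"wy": 0,"wz": 0,"hand": 0},{"dx": 0,"dy": 0,"dz": 0.2,"wx": 0,"wy": 0,"wz": 0,"hand": 0},{"dx": 0.03,"dy": 0.23,"dz": 0.2,"wx": 0,"wy": 0,"wz": 1.25,"hand": 0},{"dx": 0.04,"dy": 0.46,"dz": 0.2,"wx": 0,"wy": 0,"wz": 2.45,"hand": 0},{"dx": 0.02,"dy": 0.69,"dz": 0.2,"wx": 0,"wy": 0,"wz": 3.65,"hand": 0},{"dx": -0.01,"dy": 0.84,"dz": 0.2,"wx": 0,"wy": 0,"wz": 4.45,"hand": 0},{"dx": -0.04,"dy": 0.99,"dz": 0.2,"wx": 0,"wy": 0,"wz": 5.25,"hand": 0},{"dx": -0.09,"dy": 1.14,"dz": 0.2,"wx": 0,"wy": 0,"wz": 6.05,"hand": 0},{"dx": -0.15,"dy": 1.28,"dz": 0.2,"wx": 0,"wy": 0,"wz": 6.85,"hand": 0}]'

```text
clock: 8.15
eef_pos: [0.5323, 0.1041, 0.0371]
tool_rot: [0.696, 0.718, -0.001, -0.001]
ft_force: [-3.1, 0.9, 1.9]
grip_width: 0.0001
grasp_force: 1.6
```

```bash
cat > ph.py <<'E'
from fit import *
C=cam('top'); im=cv2.cvtColor(bot.camera('top'),cv2.COLOR_RGB2GRAY)
# spoke phase from dark balls seen in top view: score each phase
c=np.array([.5577,-.0028]); P=[]
deg=np.arange(0,72,.25); S=[]
for ph in deg:
    a=np.radians(ph+72*np.arange(5)); uv=proj(C,np.c_[c[0]+.136*np.cos(a),c[1]+.136*np.sin(a),np.full(5,.048)])
    S.append([cv2.getRectSubPix(im,(5,5),tuple(map(float,u))).mean() for u in uv])
S=np.array(S); s=np.sort(S,1)[:,:4].mean(1); i=np.argmin(s); print('phase',deg[i],'vals',S[i].round(),'first was 28.35')
print(bot.get_obs()['eef_pos'].round(4),bot.get_obs()['ft_force'].round(1))
E
python3 ph.py
```

```text
phase 24.0 vals [ 56. 194.  51.  56.  59.] first was 28.35
[0.5341 0.1044 0.0373] [0.4 0.5 0. ]
```

```bash
python3 arc.py 92,89,86,83,80,77,74,71,68,65,62,59,56,53,50,48,47 .0205 .035
```

```text
tcp [0.5341 0.1044 0.0373] toolx 91.71 F [0.4 0.5 0. ] clock 8.2
92.0 [ 0.   -0.01  0.05] wz -0.06
89.0 [0.02 0.1  0.05] wz 0.54
86.0 [0.03 0.21 0.05] wz 1.14
83.0 [0.04 0.33 0.05] wz 1.74
80.0 [0.04 0.44 0.05] wz 2.34
77.0 [0.04 0.56 0.05] wz 2.94
74.0 [0.03 0.67 0.05] wz 3.54
71.0 [0.01 0.79 0.05] wz 4.14
68.0 [-0.01  0.9   0.05] wz 4.74
65.0 [-0.04  1.01  0.04] wz 5.34
62.0 [-0.08  1.12  0.04] wz 5.94
59.0 [-0.12  1.23  0.04] wz 6.54
56.0 [-0.16  1.34  0.04] wz 7.14
53.0 [-0.22  1.44  0.04] wz 7.74
50.0 [-0.27  1.54  0.04] wz 8.34
48.0 [-0.31  1.6   0.04] wz 8.74
47.0 [-0.33  1.64  0.04] wz 8.94
```

drive_tool --rows '[{"dx": 0.0,"dy": 0,"dz": 0.05,"wx": 0,"wy": 0,"wz": 0,"hand": 0},{"dx": 0.02,"dy": 0.1,"dz": 0.05,"wx": 0,"wy": 0,"wz": 0.55,"hand": 0},{"dx": 0.03,"dy": 0.21,"dz": 0.05,"wx": 0,"wy": 0,"wz": 1.15,"hand": 0},{"dx": 0.04,"dy": 0.33,"dz": 0.05,"wx": 0,"wy": 0,"wz": 1.75,"hand": 0},{"dx": 0.04,"dy": 0.44,"dz": 0.05,"wx": 0,"wy": 0,"wz": 2.35,"hand": 0},{"dx": 0.04,"dy": 0.56,"dz": 0.05,"wx": 0,"wy": 0,"wz": 2.95,"hand": 0},{"dx": 0.03,"dy": 0.67,"dz": 0.05,"wx": 0,"wy": 0,"wz": 3.55,"hand": 0},{"dx": 0.01,"dy": 0.79,"dz": 0.05,"wx": 0,"wy": 0,"wz": 4.15,"hand": 0},{"dx": -0.01,"dy": 0.9,"dz": 0.05,"wx": 0,"wy": 0,"wz": 4.75,"hand": 0},{"dx": -0.04,"dy": 1.01,"dz": 0.05,"wx": 0,"wy": 0,"wz": 5.35,"hand": 0},{"dx": -0.08,"dy": 1.12,"dz": 0.05,"wx": 0,"wy": 0,"wz": 5.95,"hand": 0},{"dx": -0.12,"dy": 1.23,"dz": 0.05,"wx": 0,"wy": 0,"wz": 6.55,"hand": 0},{"dx": -0.16,"dy": 1.34,"dz": 0.05,"wx": 0,"wy": 0,"wz": 7.15,"hand": 0},{"dx": -0.22,"dy": 1.44,"dz": 0.05,"wx": 0,"wy": 0,"wz": 7.75,"hand": 0},{"dx": -0.27,"dy": 1.54,"dz": 0.05,"wx": 0,"wy": 0,"wz": 8.35,"hand": 0},{"dx": -0.31,"dy": 1.6,"dz": 0.05,"wx": 0,"wy": 0,"wz": 8.75,"hand": 0},{"dx": -0.31,"dy": 1.6,"dz": 0.05,"wx": 0,"wy": 0,"wz": 8.75,"hand": 0}]'

```text
clock: 9.9
eef_pos: [0.6136, 0.091, 0.0348]
tool_rot: [0.913, 0.409, -0.001, -0.0]
ft_force: [-0.3, 0.1, -0.1]
grip_width: -0.0
grasp_force: 0.2
```

```bash
cat >> ph.py <<'E'
for n in ('top','side'):
    C=cam(n); bot.camera(n); b=bot.outline_of(n,'piston')
    for d in b[:1]:
        p,e=piston(C,d['region'],[.51,-.015]); q=p-c; print(n,d['score'],p.round(4),e,'r',np.hypot(*q).round(4),'ang',np.degrees(np.arctan2(q[1],q[0]))%360)
E
python3 ph.py; python3 arc.py 48,46,44,42,40,38,36 .0205 .035
```

```text
phase 52.25 vals [193. 195.  45.  51.  52.] first was 28.35
[0.6136 0.0911 0.0349] [-0.8  0.2  1.3]
top 0.71 [ 0.5182 -0.0218] 0.04320269823074341 r 0.0438 ang 205.75366339240017
side 0.69 [ 0.5175 -0.0204] 0.044543445110321045 r 0.0439 ang 203.7009383144016
tcp [0.6141 0.0915 0.0355] toolx 48.26 F [-0.5  0.2 -0.3] clock 10.15
48.0 [0.   0.01 0.01] wz 0.05
46.0 [0.02 0.09 0.01] wz 0.45
44.0 [0.03 0.17 0.01] wz 0.85
42.0 [0.03 0.24 0.01] wz 1.25
40.0 [0.04 0.32 0.01] wz 1.65
38.0 [0.04 0.39 0.01] wz 2.05
36.0 [0.04 0.47 0.01] wz 2.45
```

drive_tool --rows '[{"dx": 0.01,"dy": 0.04,"dz": 0,"wx": 0,"wy": 0,"wz": 0.2,"hand": 0},{"dx": 0.02,"dy": 0.09,"dz": 0,"wx": 0,"wy": 0,"wz": 0.45,"hand": 0},{"dx": 0.03,"dy": 0.17,"dz": 0,"wx": 0,"wy": 0,"wz": 0.85,"hand": 0},{"dx": 0.03,"dy": 0.24,"dz": 0,"wx": 0,"wy": 0,"wz": 1.25,"hand": 0},{"dx": 0.04,"dy": 0.3,"dz": 0,"wx": 0,"wy": 0,"wz": 1.55,"hand": 0},{"dx": 0.04,"dy": 0.35,"dz": 0,"wx": 0,"wy": 0,"wz": 1.85,"hand": 0},{"dx": 0.04,"dy": 0.35,"dz": 0,"wx": 0,"wy": 0,"wz": 1.85,"hand": 0},{"dx": 0.04,"dy": 0.25,"dz": 0,"wx": 0,"wy": 0,"wz": 1.85,"hand": 0},{"dx": 0.04,"dy": 0.15,"dz": 0,"wx": 0,"wy": 0,"wz": 1.85,"hand": 0},{"dx": 0.04,"dy": 0.15,"dz": -1,"wx": 0,"wy": 0,"wz": 1.85,"hand": 0},{"dx": 0.04,"dy": 0.15,"dz": -2,"wx": 0,"wy": 0,"wz": 1.85,"hand": 0},{"dx": 0.04,"dy": 0.15,"dz": -3,"wx": 0,"wy": 0,"wz": 1.85,"hand": 0},{"dx": 0.04,"dy": 0.15,"dz": -4,"wx": 0,"wy": 0,"wz": 1.85,"hand": 0},{"dx": 0.04,"dy": 0.15,"dz": -5.2,"wx": 0,"wy": 0,"wz": 1.85,"hand": 0},{"dx": 0.04,"dy": 0.15,"dz": -5.2,"wx": 0,"wy": 0,"wz": 1.85,"hand": 0},{"dx": 0.04,"dy": 0.15,"dz": -5.2,"wx": 0,"wy": 0,"wz": 1.85,"hand": 0}]'

```text
clock: 11.75
eef_pos: [0.6225, 0.0884, 0.299]
tool_rot: [0.943, 0.334, 0.004, 0.001]
ft_force: [-0.1, -0.3, -0.2]
grip_width: -0.0
grasp_force: 0.0
```

```bash
python3 ph.py
python3 - <<'E'
from h import *
o=bot.get_obs(); Rm=R.from_quat(o['tool_rot']).as_matrix(); p=o['eef_pos']; tx=np.degrees(np.arctan2(Rm[1,0],Rm[0,0]))
print(p,tx)
a=np.radians(193); u=np.array([np.cos(a),np.sin(a)])
# camera at ~.045 toward arrow from axis, tool x toward 193
q=np.r_[.5577-.0,-.0028,.30]+np.r_[-.025*u,0]
print((Rm.T@(q-p)/.05).round(2),'wz',-(193-tx)/5, -(160-tx)/5)
E
```

```text
phase 42.5 vals [164. 203.  48.  48.  50.] first was 28.35
[0.6215 0.0883 0.2961] [ 0.5  0.1 -0.5]
top 0.79 [ 0.5156 -0.0148] 0.08497285842895508 r 0.0437 ang 195.9219038762259
side 0.65 [ 0.5151 -0.0141] 0.052165448665618896 r 0.0441 ang 194.87758370190662
[0.62014144 0.08787323 0.29283871] 38.971410198526804
[-1.66  0.84 -0.14] wz -30.80571796029464 -24.205717960294642
```

Run:
```python
from h import *
o=bot.get_obs(); Rm=R.from_quat(o['tool_rot']).as_matrix(); p=o['eef_pos']
print((Rm.T@(np.r_[.4846,-.0197,.295]-p)/.05).round(2))
```

```text
[-3.46 -0.03 -0.03]
```

drive_tool --rows '[{"dx": -0.6,"dy": 0,"dz": 0,"wx": 0,"wy": 0,"wz": 1.2,"hand": 0},{"dx": -1.4,"dy": 0,"dz": 0,"wx": 0,"wy": 0,"wz": 2.6,"hand": 0},{"dx": -2.2,"dy": 0,"dz": 0,"wx": 0,"wy": 0,"wz": 4,"hand": 0},{"dx": -3,"dy": 0,"dz": 0,"wx": 0,"wy": 0,"wz": 5.2,"hand": 0},{"dx": -3.46,"dy": 0,"dz": 0,"wx": 0,"wy": 0,"wz": 5.2,"hand": 0},{"dx": -3.46,"dy": 0,"dz": 0,"wx": 0,"wy": 0,"wz": 5.2,"hand": 0},{"dx": -3.46,"dy": 0,"dz": 0,"wx": 0,"wy": 0,"wz": 5.2,"hand": 0},{"dx": -3.46,"dy": 0,"dz": 0,"wx": 0,"wy": 0,"wz": 5.2,"hand": 0}]'

```text
clock: 12.8
eef_pos: [0.4871, -0.0204, 0.2948]
tool_rot: [0.994, 0.113, -0.0, -0.0]
ft_force: [0.1, -0.0, -0.1]
grip_width: -0.0001
grasp_force: 0.0
```

Run:
```python
from fit import *
import pickle
C=cam('wrist'); w=bot.camera('wrist')[:,:,::-1]; pickle.dump(C,open('C3.pkl','wb')); cv2.imwrite('pics/w3.png',w)
c=np.array([.5577,-.0028])
b=bot.outline_of('wrist','piston'); print([(d['score'],d['extent']) for d in b][:2])
p,e=piston(C,b[0]['region'],[.515,-.014]); q=p-c; print(p,e,np.hypot(*q),np.degrees(np.arctan2(q[1],q[0]))%360)
print('centre px',proj(C,np.r_[c,.056]),'tip px',proj(C,np.r_[c+.09*np.array([np.cos(np.radians(193.05)),np.sin(np.radians(193.05))]),.02]))
cr=w[0:240,160:480].copy(); cr=cv2.resize(cr,None,fx=2.5,fy=2.5,interpolation=cv2.INTER_CUBIC)
cv2.imwrite('pics/c3.png',cr)
```

```text
[(0.59, [323.2, 142.1, 68.8, 65.8])]
[ 0.5167337  -0.01417105] 0.0223197340965271 0.0425151568183259 195.5131035521438
centre px [[320.68436722  98.94411382]] tip px [[320.94227832 172.02234829]]
```

View pics/c3.png

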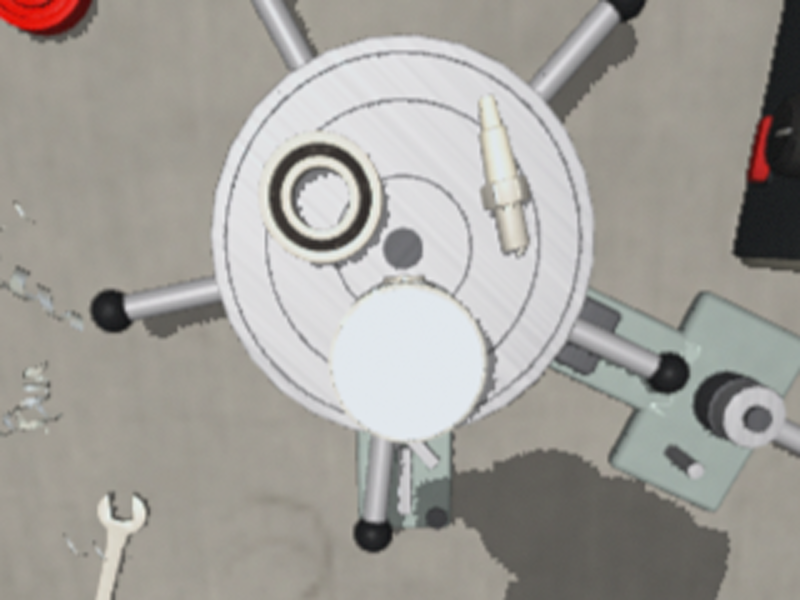

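```bash
python3 arc.py 43 .030 .13;python3 arc.py 40 .035 .13; python3 arc.py 40 .035 .035; python3 arc.py 38,37.5,37,36.6 .0205 .035
```

```text
tcp [ 0.4872 -0.0202  0.2949] toolx 13.03 F [ 0.3  1.2 -0.2] clock 12.9
43.0 [ 3.03 -1.62  3.29] wz -5.99
tcp [ 0.4872 -0.0202  0.2949] toolx 13.03 F [ 0.3  1.2 -0.2] clock 12.9
40.0 [ 3.06 -1.62  3.29] wz -5.39
tcp [ 0.4872 -0.0202  0.2949] toolx 13.03 F [ 0.3  1.2 -0.2] clock 12.9
40.0 [ 3.06 -1.62  5.19] wz -5.39
tcp [ 0.4872 -0.0202  0.2949] toolx 13.03 F [ 0.3  1.2 -0.2] clock 12.9
38.0 [ 3.24 -1.3   5.19] wz -4.99
37.5 [ 3.25 -1.29  5.19] wz -4.89
37.0 [ 3.26 -1.27  5.19] wz -4.79
36.6 [ 3.27 -1.26  5.19] wz -4.71
```

drive_tool --rows '[{"dx": 0.8,"dy": -0.5,"dz": 0.3,"wx": 0,"wy": 0,"wz": -1.4,"hand": 0},{"dx": 1.6,"dy": -0.9,"dz": 0.8,"wx": 0,"wy": 0,"wz": -2.8,"hand": 0},{"dx": 2.4,"dy": -1.3,"dz": 1.3,"wx": 0,"wy": 0,"wz": -4.2,"hand": 0},{"dx": 3.06,"dy": -1.62,"dz": 2,"wx": 0,"wy": 0,"wz": -5.2,"hand": 0},{"dx": 3.06,"dy": -1.62,"dz": 2.8,"wx": 0,"wy": 0,"wz": -5.4,"hand": 0},{"dx": 3.06,"dy": -1.62,"dz": 3.6,"wx": 0,"wy": 0,"wz": -5.4,"hand": 0},{"dx": 3.06,"dy": -1.62,"dz": 4.4,"wx": 0,"wy": 0,"wz": -5.4,"hand": 0},{"dx": 3.06,"dy": -1.62,"dz": 5,"wx": 0,"wy": 0,"wz": -5.4,"hand": 0},{"dx": 3.06,"dy": -1.62,"dz": 5.19,"wx": 0,"wy": 0,"wz": -5.4,"hand": 0},{"dx": 3.12,"dy": -1.52,"dz": 5.19,"wx": 0,"wy": 0,"wz": -5.2,"hand": 0},{"dx": 3.18,"dy": -1.42,"dz": 5.19,"wx": 0,"wy": 0,"wz": -5.1,"hand": 0},{"dx": 3.23,"dy": -1.33,"dz": 5.19,"wx": 0,"wy": 0,"wz": -5,"hand": 0},{"dx": 3.25,"dy": -1.29,"dz": 5.19,"wx": 0,"wy": 0,"wz": -4.9,"hand": 0},{"dx": 3.26,"dy": -1.26,"dz": 5.19,"wx": 0,"wy": 0,"wz": -4.75,"hand": 0},{"dx": 3.26,"dy": -1.26,"dz": 5.19,"wx": 0,"wy": 0,"wz": -4.75,"hand": 0},{"dx": 3.26,"dy": -1.26,"dz": 5.19,"wx": 0,"wy": 0,"wz": -4.75,"hand": 0}]'

```text
clock: 14.5
eef_pos: [0.6316, 0.0772, 0.0369]
tool_rot: [0.949, 0.315, 0.0, 0.0]
ft_force: [-0.6, 1.1, 2.0]
grip_width: 0.0001
grasp_force: 1.3
```

```bash
python3 ph.py; python3 arc.py 36.6,36 .0205 .035
```

```text
phase 41.0 vals [193. 194.  49.  50.  55.] first was 28.35
[0.6311 0.0771 0.0365] [0.7 2.  2.4]
top 0.9 [ 0.5153 -0.0138] 0.06024730205535889 r 0.0438 ang 194.50035930981443
side 0.84 [ 0.5145 -0.012 ] 0.0647590160369873 r 0.0442 ang 192.08078006733194
tcp [0.6305 0.077  0.0356] toolx 36.72 F [-0.7  1.1  1.1] clock 14.75
36.6 [0.04 0.   0.01] wz 0.02
36.0 [0.04 0.03 0.01] wz 0.14
```

drive_tool --rows '[{"dx": 0,"dy": -0.1,"dz": 0,"wx": 0,"wy": 0,"wz": 0,"hand": 0},{"dx": 0,"dy": -0.3,"dz": 0,"wx": 0,"wy": 0,"wz": 0,"hand": 0},{"dx": 0,"dy": -0.3,"dz": -0.8,"wx": 0,"wy": 0,"wz": 0,"hand": 0},{"dx": 0,"dy": -0.3,"dz": -1.8,"wx": 0,"wy": 0,"wz": 0,"hand": 0},{"dx": 0,"dy": -0.3,"dz": -2.8,"wx": 0,"wy": 0,"wz": 0,"hand": 0},{"dx": 0,"dy": -0.3,"dz": -3.8,"wx": 0,"wy": 0,"wz": 0,"hand": 0},{"dx": -0.8,"dy": -0.3,"dz": -4.6,"wx": 0,"wy": 0,"wz": 1.2,"hand": 0},{"dx": -1.6,"dy": -0.2,"dz": -5.2,"wx": 0,"wy": 0,"wz": 2.6,"hand": 0},{"dx": -2.4,"dy": -0.2,"dz": -5.2,"wx": 0,"wy": 0,"wz": 4,"hand": 0},{"dx": -3.2,"dy": -0.1,"dz": -5.2,"wx": 0,"wy": 0,"wz": 4.75,"hand": 0},{"dx": -3.46,"dy": -0.1,"dz": -5.2,"wx": 0,"wy": 0,"wz": 4.75,"hand": 0},{"dx": -3.46,"dy": -0.1,"dz": -5.2,"wx": 0,"wy": 0,"wz": 4.75,"hand": 0},{"dx": -3.46,"dy": -0.1,"dz": -5.2,"wx": 0,"wy": 0,"wz": 4.75,"hand": 0},{"dx": -3.46,"dy": -0.1,"dz": -5.2,"wx": 0,"wy": 0,"wz": 4.75,"hand": 0}]'

```text
clock: 16.15
eef_pos: [0.4905, -0.0215, 0.2956]
tool_rot: [0.994, 0.114, -0.0, -0.0]
ft_force: [-0.0, 0.7, -0.0]
grip_width: 0.0001
grasp_force: 0.0
```

```bash
cat > wl.py <<'E'
from fit import *
import pickle,sys
C=cam('wrist'); w=bot.camera('wrist')[:,:,::-1]; pickle.dump(C,open('C4.pkl','wb')); cv2.imwrite('pics/%s.png'%sys.argv[1],w)
c=np.array([.5577,-.0028])
o=bot.get_obs(); print(o['eef_pos'],o['clock'])
b=bot.outline_of('wrist','piston'); print([(d['score'],d['extent']) for d in b][:2])
p,e=piston(C,b[0]['region'],[.515,-.014]); q=p-c; print(p,e,np.hypot(*q),np.degrees(np.arctan2(q[1],q[0]))%360)
g=cv2.cvtColor(w,cv2.COLOR_BGR2GRAY)
# white top of piston -> fit top circle
m=(g>222).astype(np.uint8); n,l,s,ce=cv2.connectedComponentsWithStats(m)
i=l[140,323]; (x,y),r=cv2.minEnclosingCircle(cv2.findContours((l==i).astype(np.uint8),0,1)[0][0]); P=ray(C,(x,y),.116)[:2]; q=P-c
print('top circle',ce[i],(x,y),r,P,np.hypot(*q),np.degrees(np.arctan2(q[1],q[0]))%360)
# plate outline circle, arrow
P0=proj(C,np.r_[c,.056])[0]; print('centre pred',P0)
dk=(g<110)&(np.hypot(*np.indices(g.shape)[::-1]-P0[:,None,None])<11); ys,xs=np.nonzero(dk); print('dot',xs.mean(),ys.mean())
for r in (.1,.115,.125,.13):
    for yaw in (193.05,193.3): 
        a=np.radians(yaw); print(r,yaw,proj(C,np.r_[c+r*np.array([np.cos(a),np.sin(a)]),.02])[0].round(1),end=' ')
cr=cv2.resize(w[80:220,250:400],None,fx=4,fy=4,interpolation=cv2.INTER_CUBIC); cv2.imwrite('pics/%sc.png'%sys.argv[1],cr)
E
python3 wl.py w4; python3 ph.py | head -1
```

```text
[ 0.49054065 -0.02146706  0.29547099] 16.2
[(0.91, [319.6, 144.1, 62.8, 62.3]), (0.23, [354.6, 110.4, 324.8, 218.6])]
[ 0.51628913 -0.01258263] 0.02155369520187378 0.04255067221635665 193.29149690162274
top circle [318.75623463 147.82543028] (318.5308837890625, 147.478759765625) 30.712142944335938 [ 0.51697596 -0.01204557] 0.04176036018875541 192.79102428984606
centre pred [319.09792063 102.00084013]
dot 320.2682926829268 103.0
0.1 193.05 [319.5 182. ] 0.1 193.3 [319.9 182. ] 0.115 193.05 [319.5 193.1] 0.115 193.3 [319.9 193.1] 0.125 193.05 [319.6 200.4] 0.125 193.3 [320.  200.4] 0.13 193.05 [319.6 204.1] 0.13 193.3 [320. 204.] phase 38.75 vals [165.  74. 210. 115. 181.] first was 28.35
```

View pics/w4c.png

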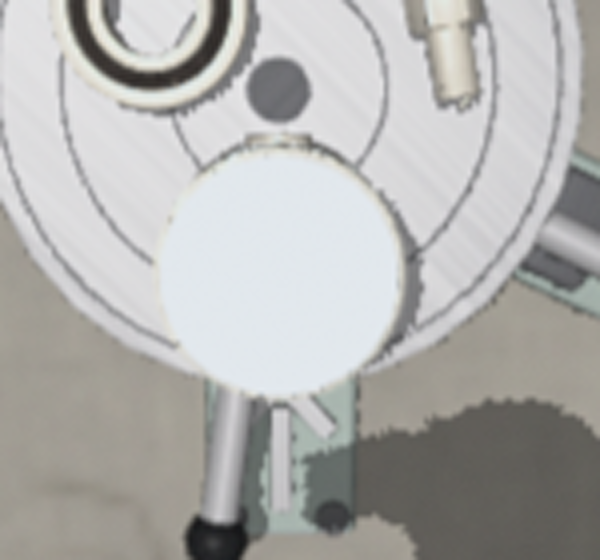

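```bash
cat > lev.py <<'E'
from h import *
import sys
def lev(L):
    o=bot.get_obs(); Rm=R.from_quat(o['tool_rot']).as_matrix(); p=o['eef_pos']; c=np.array([.5209,-.179])
    tx=np.degrees(np.arctan2(Rm[1,0],Rm[0,0])); print('tcp',p.round(4),'toolx',tx.round(2),'F',o['ft_force'].round(1),'clock',o['clock'],'q',o['joint_pos'].round(2))
    for A,off,z in L:
        a=np.radians(A); u=np.array([np.cos(a),np.sin(a)]); t=np.array([-u[1],u[0]])
        d=Rm.T@(np.r_[c+.047*u+off*t,z]-p)/.05; print(A,d.round(2),'wz',round((tx-(A-180))/5,2))
E
python3 - <<'E'
from lev import *
C=cam('top'); g=lambda u,z: ray(C,(240+u[0]/3.6,115+u[1]/3.6),z).round(3)
for h in (.08,.1,.12,.14): print(h,g((553,158),h),g((790,140),h))
print(g((524,192),0),g((745,178),0))
lev([(258,.022,.2),(258,.022,.035)])
E
```

```text
0.08 [ 0.6   -0.176  0.08 ] [ 0.616 -0.341  0.08 ]
0.1 [ 0.595 -0.173  0.1  ] [ 0.611 -0.335  0.1  ]
0.12 [ 0.591 -0.17   0.12 ] [ 0.606 -0.329  0.12 ]
0.14 [ 0.586 -0.167  0.14 ] [ 0.601 -0.323  0.14 ]
[ 0.593 -0.166  0.   ] [ 0.606 -0.331  0.   ]
tcp [ 0.4899 -0.022   0.2958] toolx 13.0 F [ 0.3 -0.9 -0.1] clock 16.5 q [-0.04  0.2   0.16  1.53  0.    2.87]
258 [-0.1   4.24  1.91] wz -13.0
258 [-0.1   4.24  5.21] wz -13.0
```

drive_tool --rows '[{"dx": 0,"dy": 0.3,"dz": 0.2,"wx": 0,"wy": 0,"wz": -1,"hand": 0},{"dx": 0,"dy": 0.8,"dz": 0.5,"wx": 0,"wy": 0,"wz": -2.6,"hand": 0},{"dx": 0,"dy": 1.4,"dz": 0.8,"wx": 0,"wy": 0,"wz": -4.2,"hand": 0},{"dx": 0,"dy": 2,"dz": 1.1,"wx": 0,"wy": 0,"wz": -5.8,"hand": 0},{"dx": 0,"dy": 2.6,"dz": 1.4,"wx": 0,"wy": 0,"wz": -7.4,"hand": 0},{"dx": 0,"dy": 3.2,"dz": 1.6,"wx": 0,"wy": 0,"wz": -9,"hand": 0},{"dx": -0.05,"dy": 3.7,"dz": 1.8,"wx": 0,"wy": 0,"wz": -10.6,"hand": 0},{"dx": -0.1,"dy": 4.24,"dz": 1.9,"wx": 0,"wy": 0,"wz": -12.2,"hand": 0},{"dx": -0.1,"dy": 4.24,"dz": 1.9,"wx": 0,"wy": 0,"wz": -13,"hand": 0},{"dx": -0.1,"dy": 4.24,"dz": 2,"wx": 0,"wy": 0,"wz": -13,"hand": 0},{"dx": -0.1,"dy": 4.24,"dz": 2.6,"wx": 0,"wy": 0,"wz": -13,"hand": 0},{"dx": -0.1,"dy": 4.24,"dz": 3.2,"wx": 0,"wy": 0,"wz": -13,"hand": 0},{"dx": -0.1,"dy": 4.24,"dz": 3.8,"wx": 0,"wy": 0,"wz": -13,"hand": 0},{"dx": -0.1,"dy": 4.24,"dz": 4.3,"wx": 0,"wy": 0,"wz": -13,"hand": 0},{"dx": -0.1,"dy": 4.24,"dz": 4.8,"wx": 0,"wy": 0,"wz": -13,"hand": 0},{"dx": -0.1,"dy": 4.24,"dz": 5.2,"wx": 0,"wy": 0,"wz": -13,"hand": 0},{"dx": -0.1,"dy": 4.24,"dz": 5.2,"wx": 0,"wy": 0,"wz": -13,"hand": 0}]'

```text
clock: 18.2
eef_pos: [0.5298, -0.2281, 0.0329]
tool_rot: [0.777, 0.629, -0.002, -0.003]
ft_force: [0.5, 0.5, 0.1]
grip_width: -0.0001
grasp_force: 0.0
```

Run:
```python
from lev import *
lev([(258,.0135,.035)]+[(a,.0135,.035) for a in range(252,164,-6)]+[(170,.0135,.035),(166,.0135,.035)])
```

```text
tcp [ 0.5298 -0.2281  0.0329] toolx 77.95 F [0.5 0.5 0.1] clock 18.2 q [-0.41  0.54 -0.06  0.98  0.    1.37]
258 [-0.02 -0.11 -0.04] wz -0.01
252 [-0.04 -0.21 -0.04] wz 1.19
246 [-0.05 -0.31 -0.04] wz 2.39
240 [-0.05 -0.41 -0.04] wz 3.59
234 [-0.04 -0.51 -0.04] wz 4.79
228 [-0.02 -0.61 -0.04] wz 5.99
222 [ 0.   -0.71 -0.04] wz 7.19
216 [ 0.04 -0.81 -0.04] wz 8.39
210 [ 0.09 -0.9  -0.04] wz 9.59
204 [ 0.15 -0.98 -0.04] wz 10.79
198 [ 0.22 -1.06 -0.04] wz 11.99
192 [ 0.29 -1.13 -0.03] wz 13.19
186 [ 0.38 -1.19 -0.03] wz 14.39
180 [ 0.46 -1.24 -0.03] wz 15.59
174 [ 0.56 -1.29 -0.03] wz 16.79
168 [ 0.65 -1.32 -0.03] wz 17.99
170 [ 0.62 -1.31 -0.03] wz 17.59
166 [ 0.69 -1.33 -0.03] wz 18.39
```

drive_tool --rows '[{"dx": -0.02,"dy": -0.11,"dz": 0,"wx": 0,"wy": 0,"wz": 0,"hand": 0},{"dx": -0.04,"dy": -0.21,"dz": 0,"wx": 0,"wy": 0,"wz": 1.2,"hand": 0},{"dx": -0.05,"dy": -0.31,"dz": 0,"wx": 0,"wy": 0,"wz": 2.4,"hand": 0},{"dx": -0.05,"dy": -0.41,"dz": 0,"wx": 0,"wy": 0,"wz": 3.6,"hand": 0},{"dx": -0.04,"dy": -0.51,"dz": 0,"wx": 0,"wy": 0,"wz": 4.8,"hand": 0},{"dx": -0.02,"dy": -0.61,"dz": 0,"wx": 0,"wy": 0,"wz": 6,"hand": 0},{"dx": 0,"dy": -0.71,"dz": 0,"wx": 0,"wy": 0,"wz": 7.2,"hand": 0},{"dx": 0.04,"dy": -0.81,"dz": 0,"wx": 0,"wy": 0,"wz": 8.4,"hand": 0},{"dx": 0.09,"dy": -0.9,"dz": 0,"wx": 0,"wy": 0,"wz": 9.6,"hand": 0},{"dx": 0.15,"dy": -0.98,"dz": 0,"wx": 0,"wy": 0,"wz": 10.8,"hand": 0},{"dx": 0.22,"dy": -1.06,"dz": 0,"wx": 0,"wy": 0,"wz": 12,"hand": 0},{"dx": 0.29,"dy": -1.13,"dz": 0,"wx": 0,"wy": 0,"wz": 13.2,"hand": 0},{"dx": 0.38,"dy": -1.19,"dz": 0,"wx": 0,"wy": 0,"wz": 14.4,"hand": 0},{"dx": 0.46,"dy": -1.24,"dz": 0,"wx": 0,"wy": 0,"wz": 15.6,"hand": 0},{"dx": 0.46,"dy": -1.24,"dz": 0,"wx": 0,"wy": 0,"wz": 15.6,"hand": 0}]'

```text
clock: 19.7
eef_pos: [0.4773, -0.1953, 0.0385]
tool_rot: [1.0, -0.0, 0.001, 0.001]
ft_force: [-2.0, -1.8, 3.9]
grip_width: -0.0004
grasp_force: 1.9
```

```bash
cat > lb.py <<'E'
from fit import *
def best(img,C,deg,rad,c,n=1):
    g=cv2.cvtColor(img,cv2.COLOR_RGB2GRAY); S=[]
    for d in deg:
        a=np.radians(d); u=proj(C,[c[0]+rad*np.cos(a),c[1]+rad*np.sin(a),.048])[0]; S.append(cv2.getRectSubPix(g,(5,5),tuple(map(float,u))).mean())
    S=np.array(S); o=np.argsort(S)[:6]; return [(deg[i],S[i].round()) for i in o]
for n in ('top','wrist'):
    im=bot.camera(n); print(n,best(im,cam(n),np.arange(155,270,1.),.074,(.5209,-.179)))
E
python3 lb.py
python3 - <<'E'
from lev import *
lev([(a,.0135,.035) for a in (180,177,174,172,170,168,166)])
E
```

```text
top [(np.float64(184.0), np.float64(75.0)), (np.float64(183.0), np.float64(75.0)), (np.float64(182.0), np.float64(78.0)), (np.float64(185.0), np.float64(78.0)), (np.float64(181.0), np.float64(81.0)), (np.float64(186.0), np.float64(82.0))]
wrist [(np.float64(179.0), np.float64(25.0)), (np.float64(200.0), np.float64(25.0)), (np.float64(198.0), np.float64(25.0)), (np.float64(185.0), np.float64(25.0)), (np.float64(180.0), np.float64(26.0)), (np.float64(197.0), np.float64(26.0))]
tcp [ 0.4778 -0.1954  0.0381] toolx 0.07 F [-0.4 -1.6  4.9] clock 19.8 q [-0.39  0.42 -0.24  0.9  -0.    2.75]
180 [-0.08 -0.06  0.06] wz 0.01
177 [-0.09 -0.11  0.06] wz 0.61
174 [-0.1  -0.16  0.06] wz 1.21
172 [-0.11 -0.19  0.06] wz 1.61
170 [-0.11 -0.23  0.06] wz 2.01
168 [-0.11 -0.26  0.06] wz 2.41
166 [-0.11 -0.29  0.06] wz 2.81
```

drive_tool --rows '[{"dx": 0,"dy": 0.1,"dz": 0,"wx": 0,"wy": 0,"wz": 0,"hand": 0},{"dx": 0,"dy": 0.25,"dz": 0,"wx": 0,"wy": 0,"wz": 0,"hand": 0},{"dx": 0,"dy": 0.3,"dz": 0.1,"wx": 0,"wy": 0,"wz": 0,"hand": 0},{"dx": 0,"dy": 0.3,"dz": 0.2,"wx": 0,"wy": 0,"wz": 0,"hand": 0},{"dx": 0,"dy": 0.3,"dz": 0.28,"wx": 0,"wy": 0,"wz": 0,"hand": 0},{"dx": 0,"dy": 0.3,"dz": 0.28,"wx": 0,"wy": 0,"wz": 0,"hand": 0}]'

```text
clock: 20.4
eef_pos: [0.4756, -0.2091, 0.0208]
tool_rot: [1.0, -0.0, -0.001, -0.001]
ft_force: [0.1, -0.4, 0.1]
grip_width: -0.0001
grasp_force: 0.0
```

```bash
python3 lb.py
python3 - <<'E'
from lev import *
lev([(a,.0135,.022) for a in (180,170)])
E
```

```text
top [(np.float64(187.0), np.float64(55.0)), (np.float64(188.0), np.float64(55.0)), (np.float64(186.0), np.float64(56.0)), (np.float64(189.0), np.float64(56.0)), (np.float64(185.0), np.float64(56.0)), (np.float64(190.0), np.float64(57.0))]
wrist [(np.float64(184.0), np.float64(25.0)), (np.float64(217.0), np.float64(25.0)), (np.float64(196.0), np.float64(25.0)), (np.float64(189.0), np.float64(26.0)), (np.float64(209.0), np.float64(26.0)), (np.float64(183.0), np.float64(26.0))]
tcp [ 0.4762 -0.2093  0.0216] toolx -0.02 F [0.8 0.6 0.1] clock 20.5 q [-0.41  0.45 -0.24  0.88  0.    2.73]
180 [-0.05 -0.34 -0.01] wz -0.0
170 [-0.08 -0.5  -0.01] wz 2.0
```

drive_tool --rows '[{"dx": -0.02,"dy": -0.12,"dz": 0,"wx": 0,"wy": 0,"wz": 0,"hand": 0},{"dx": -0.04,"dy": -0.24,"dz": 0,"wx": 0,"wy": 0,"wz": 0,"hand": 0},{"dx": -0.05,"dy": -0.34,"dz": 0,"wx": 0,"wy": 0,"wz": 0.3,"hand": 0},{"dx": -0.06,"dy": -0.39,"dz": 0,"wx": 0,"wy": 0,"wz": 0.6,"hand": 0},{"dx": -0.07,"dy": -0.44,"dz": 0,"wx": 0,"wy": 0,"wz": 1.2,"hand": 0},{"dx": -0.08,"dy": -0.49,"dz": 0,"wx": 0,"wy": 0,"wz": 1.8,"hand": 0},{"dx": -0.08,"dy": -0.53,"dz": 0,"wx": 0,"wy": 0,"wz": 2.2,"hand": 0},{"dx": -0.08,"dy": -0.53,"dz": 0,"wx": 0,"wy": 0,"wz": 2.2,"hand": 0}]'

```text
clock: 21.3
eef_pos: [0.472, -0.1921, 0.0227]
tool_rot: [0.995, -0.099, 0.0, 0.01]
ft_force: [-4.0, -25.7, -6.8]
grip_width: 0.0003
grasp_force: 12.7
```

```bash
python3 lb.py
python3 - <<'E'
from lev import *
lev([(a,.0135,.022) for a in (170,168,166,164)])
E
```

```text
top [(np.float64(170.0), np.float64(60.0)), (np.float64(171.0), np.float64(61.0)), (np.float64(172.0), np.float64(62.0)), (np.float64(169.0), np.float64(64.0)), (np.float64(173.0), np.float64(66.0)), (np.float64(168.0), np.float64(70.0))]
wrist [(np.float64(178.0), np.float64(26.0)), (np.float64(192.0), np.float64(26.0)), (np.float64(179.0), np.float64(26.0)), (np.float64(176.0), np.float64(26.0)), (np.float64(174.0), np.float64(26.0)), (np.float64(168.0), np.float64(26.0))]
tcp [ 0.472  -0.1921  0.0227] toolx -11.35 F [ -3.2 -24.2  -4.8] clock 21.4 q [-0.37  0.43 -0.28  0.86 -0.02  2.96]
170 [-0.03 -0.16  0.01] wz -0.27
168 [-0.04 -0.19  0.01] wz 0.13
166 [-0.04 -0.22  0.01] wz 0.53
164 [-0.05 -0.26  0.01] wz 0.93
```

drive_tool --rows '[{"dx": 0,"dy": 0.15,"dz": 0,"wx": 0,"wy": 0,"wz": 0,"hand": 0},{"dx": 0,"dy": 0.35,"dz": 0,"wx": 0,"wy": 0,"wz": 0,"hand": 0},{"dx": 0,"dy": 0.5,"dz": 0,"wx": 0,"wy": 0,"wz": 0,"hand": 0},{"dx": 0,"dy": 0.5,"dz": -0.8,"wx": 0,"wy": 0,"wz": 0,"hand": 0},{"dx": 0,"dy": 0.5,"dz": -1.8,"wx": 0,"wy": 0,"wz": 0,"hand": 0},{"dx": 0,"dy": 0.5,"dz": -2.8,"wx": 0,"wy": 0,"wz": 0,"hand": 0},{"dx": 0,"dy": 0.5,"dz": -3.8,"wx": 0,"wy": 0,"wz": 0,"hand": 0},{"dx": 0,"dy": 0.2,"dz": -4.6,"wx": 0,"wy": 0,"wz": -1.2,"hand": 0},{"dx": 0.2,"dy": -0.6,"dz": -5.4,"wx": 0,"wy": 0,"wz": -2.6,"hand": 0},{"dx": 0.2,"dy": -1.4,"dz": -5.4,"wx": 0,"wy": 0,"wz": -4,"hand": 0},{"dx": 0.2,"dy": -2.2,"dz": -5.4,"wx": 0,"wy": 0,"wz": -4.9,"hand": 0},{"dx": 0.2,"dy": -3,"dz": -5.4,"wx": 0,"wy": 0,"wz": -4.9,"hand": 0},{"dx": 0.2,"dy": -3.5,"dz": -5.4,"wx": 0,"wy": 0,"wz": -4.9,"hand": 0},{"dx": 0.2,"dy": -3.5,"dz": -5.4,"wx": 0,"wy": 0,"wz": -4.9,"hand": 0},{"dx": 0.2,"dy": -3.5,"dz": -5.4,"wx": 0,"wy": 0,"wz": -4.9,"hand": 0},{"dx": 0.2,"dy": -3.5,"dz": -5.4,"wx": 0,"wy": 0,"wz": -4.9,"hand": 0}]'

```text
clock: 23.0
eef_pos: [0.5155, -0.0139, 0.2921]
tool_rot: [0.993, 0.117, -0.0, 0.0]
ft_force: [-1.5, 0.0, 1.8]
grip_width: 0.0004
grasp_force: 0.0
```

```bash
python3 wl.py w5; echo; python3 lb.py; python3 ph.py|tail -2
```

```text
[ 0.51557908 -0.01413417  0.29208504] 23.05
[(0.78, [320.7, 171.1, 63.8, 64.5])]
[ 0.51595257 -0.01263172] 0.022431790828704834 0.04288951733354035 193.25195416660992
top circle [319.80008887 201.35248343] (319.5, 199.5) 376.6703796386719 [ 0.49147239 -0.0172386 ] 0.06778325417821775 192.29888197059287
centre pred [320.89961469 126.23646063]
dot 321.1948051948052 126.68831168831169
0.1 193.05 [320.5 202. ] 0.1 193.3 [320.9 202. ] 0.115 193.05 [320.5 212.8] 0.115 193.3 [320.9 212.8] 0.125 193.05 [320.4 219.9] 0.125 193.3 [320.9 219.9] 0.13 193.05 [320.4 223.5] 0.13 193.3 [320.8 223.5] 
top [(np.float64(174.0), np.float64(49.0)), (np.float64(173.0), np.float64(49.0)), (np.float64(175.0), np.float64(49.0)), (np.float64(172.0), np.float64(49.0)), (np.float64(171.0), np.float64(50.0)), (np.float64(176.0), np.float64(50.0))]
wrist [(np.float64(168.0), np.float64(21.0)), (np.float64(167.0), np.float64(22.0)), (np.float64(169.0), np.float64(23.0)), (np.float64(170.0), np.float64(24.0)), (np.float64(171.0), np.float64(25.0)), (np.float64(178.0), np.float64(26.0))]
[ 0.5157 -0.0141  0.2922] [-0.3  0.5 -0.5]
side 0.81 [ 0.515  -0.0113] 0.08042478561401367 r 0.0435 ang 191.30000519700928
```

```bash
python3 -c "
from workcell import bot
print(bot.job_done())"
```

```text
the job is handed in; nothing more can be done
None
```

The job is handed in at about 23 s: the wrist camera puts the piston at 193.25° against about 193.2° for the arrow. The lever was pushed until it met about 25 N against its stop pin, and it reads about 173° against an expected 172°; I saw no sign that anything else moved.

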